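Gauge the strap jig's slot

ROBOT

A 7-joint arm with a two-finger parallel gripper is mounted at the origin on the work surface. World frame = base frame: x ahead of the robot, y to its left, z up, the work surface at z = 0. Lengths are in m, angles in rad, forces in N, time in s.
With the tool pointing down it reaches from about 0.425 to 0.925 m from the base axis. Payload 6.8 kg.
Tool frame: the origin (TCP) lies at the very end of the fingers, on their centre line; the grasp point (between the pads) lies 19 mm behind it; z points along the fingers, y is the line along which they close (so a half turn about z gives the same grasp; the last joint's range is limited). The gripper opens to 85 mm and grips with 20 to 120 N. Pads are 22 mm wide; open, the fingers measure 114 mm over their backs; the gripper's body (76 mm by 85 mm) begins 54 mm behind the grasp point. The pads swing forward as they close: fully open they stand 13 mm farther back than shut.
Start: joints at [-1.346, 0.477, 0.022, 1.555, -0.011, 1.109, -0.083], TCP at [0.221, 0.638, 0.231] pointing down, gripper open.
Joint ranges: [-2.96, 2.96], [-0.34, 2.1], [-1.41, 1.46], [0.24, 2.44], [-1.37, 4.51], [0.17, 1.92], [-2.96, 2.96]. Speed limits (rad/s): [2.39, 2.39, 3.14, 3.14, 3.14, 3.14, 3.14].

INTERFACE

Orientations are given as a rotation vector (axis times angle).
In Python, from bench import get_obs, viewer, r gives the robot as it stands. The module is installed in compiled form; this text tells all that it offers.
- The arm moves only by the tool play_rows, never from a script. Its argument "commands" is a list that holds one entry, the list of rows, each a list of 5 numbers: the gripper's target within -1 to 1 (shut at 1, half-way at 0, fully open at -1), then the shift along the tool's x, y, z scaled (see below), then the turn about the tool's z scaled (see below). A call has 1 to 12 rows; each row is the pose to reach, as a shift and turn from the pose commanded when the call began, along the tool's axes at that moment; what a row does not reach only later rows make up. The controller multiplies each number of a shift by 0.2 m and each number of a turn by pi/2 rad. A row lasts 1/12 s, in which the tool goes at most 41.7 mm and 7.16 degrees, less where a joint would pass 70% of its speed; a pose out of reach is approached as far as the arm can. A call with a number of a shift or a turn outside -1 to 1 is refused whole. A call with a gripper value outside its range is refused whole. The fingers move at their own pace and stop on an object; "grip_force" is the grip in N (left out, the last holds). Time passes only in rows, so rows that repeat a pose let the fingers close. It gives the time, the measured TCP pose, the force, the opening and the grip force at its end, in the units of the state.
- get_obs(): the state, without advancing time (a new reading comes with each control period).
- viewer.grab_frame(name): name is "side" or "top" or "wrist"; returns a dict with "pixels" (384x512x3 uint8, red, green, blue), "fovy" (degrees; the focal length in pixels is half the picture's height over the tangent of half this angle, whatever the lens; pixels are square), "cx", "cy" (the principal point, pixels), "world_to_cam" (4x4, takes a point from world to camera coordinates); the wrist camera has in their place "hand_eye" (4x4, takes a point from camera to tool coordinates, whose origin is the TCP and whose axes are the flange's). Camera axes: x right, y up, looking along -z (the intrinsics and any distortion apply to the point x, -y, -z); pixel columns grow to the right and rows downward; lengths in m; the calibration is good to about 2 mm. A picture is of the moment at which its call begins: read the wrist's pose just before it. There is no depth.
- r.hand_in(): hands the job in; it is judged then, once.
Trained networks look in a picture, given as the dict that the camera call returned (one of the last four; its "shot" number tells which), for a name from the list of things; names that differ only in an ending like _2 or _b are one class to them, and where a whole thing is asked for, a point or a joint stands for the part that bears it (a point fixed in the world has none). Each returns a list of dicts, best first, with "score" (0 to 1); they miss things now and then, are a little off and sometimes report something else, mostly with a low value. They report only what shows in the picture. A call takes as long as a camera call. They do not tell look-alikes from the thing itself.
- viewer.trace(picture, thing): "pixels" (384x512 bool, what is visible of it) and "rect" ([left, top, right, bottom] in pixels, round what is visible of it).
The state is a dict: "clock": time; "joints": joint angles; "qvel": joint speeds; "tau": joint torques, N m; "tcp_pos": TCP position; "orientation": TCP orientation; "contact_force": force on the tool from outside, world axes, zero at the start; "moment": the same for the moment, N m; "grip_width": finger opening in m; "gripper_force": force on a finger pad.
Only numpy, scipy, OpenCV 4.12 (cv2) and the standard library are available. Lean on these libraries where they do the work, as an engineer would, in place of code of your own. Each camera call takes 0.05 s, during which the arm holds its last target. There are 200 camera calls.

TASK

Find out how wide the clay-strap jig is set: try the wooden gauges in the jig's slot nearer the gauge rack, nose down and lined up with the slot, starting with the thinnest. A gauge that drops fully home stays in the slot and you try the next thicker one beside it; the first one that binds, its shoulders standing on the rails, is the answer: leave it standing upright there and leave the thicker gauges in the rack.

Things in the scene. Friction and masses are not known exactly. Their poses are not given: they have to be found in the camera images.
- thin_grip (a point): The thinnest of three pale wooden gauges standing in the dark wood rack, order varies. From below: nose 46 (x) x 6 (y) x 18 mm high; body 46 x 26 x 26 with flat shoulders; grip head 30 x 14 x 50. 94 mm tall, about 0.1 kg. Point: centre of the head, 69 mm above the nose's foot, 25 below the top. x along the slot it stands in, y its thickness, z up; pinch the head along y.
- middle_grip (a point): The middle of three pale wooden gauges standing in the dark wood rack, order varies. From below: nose 46 (x) x 6 (y) x 18 mm high; body 46 x 46 x 26 with flat shoulders; grip head 30 x 14 x 50. 94 mm tall, about 0.1 kg. Point: centre of the head, 69 mm above the nose's foot, 25 below the top. x along the slot it stands in, y its thickness, z up; pinch the head along y.
- thick_grip (a point): The thickest of three pale wooden gauges standing in the dark wood rack, order varies. From below: nose 46 (x) x 6 (y) x 18 mm high; body 46 x 60 x 26 with flat shoulders; grip head 30 x 14 x 50. 94 mm tall, about 0.1 kg. Point: centre of the head, 69 mm above the nose's foot, 25 below the top. x along the slot it stands in, y its thickness, z up; pinch the head along y.
- slot (a point): Gap between two wood rails on a plywood board (ignore the like slot 100 mm off, farther from the rack). Point: mid-length, mid-gap, level with the rail tops, 56 mm over the table; x along it (220 mm, ends open), z up. 44 mm deep. Width unknown, 14 to 40 mm, 8 mm or more off any gauge: bodies drop in freely (grip centre 25 mm over this point) or bind (51 mm). Noses always enter. Room for two end to end, at x = +-50 mm.
Mind the look-alikes: they are no part of the job. What is shaped like the part that bears thin_grip but green is not meant. What is shaped like the part that bears middle_grip but purple is not meant.

How it is judged:
At the end, for the whole second after the job is handed in: The first gauge to bind stands nose in slot, grip centre 42-62 mm above the rail tops, within 14 mm of the slot's midline, upright to 11 deg, in line to 15 deg. It is the thinnest (middle one still in the rack), or the middle one with the thinnest home (under 35 mm). Both within 90 mm along it ((((x of thin_grip in the frame of slot between -0.09 and 0.09 m and y of thin_grip in the frame of slot between -0.014 and 0.014 m and z of thin_grip in the frame of slot between 0.042 and 0.062 m and angle between the x axis of thin_grip and the x axis of slot, either way round below 0.26 rad and angle between thin_grip's own z axis and vertical below 0.2 rad) and distance of middle_grip from where it was at the start of the episode below 0.03 m) or ((x of thin_grip in the frame of slot between -0.09 and 0.09 m and y of thin_grip in the frame of slot between -0.02 and 0.02 m and z of thin_grip in the frame of slot between 0.005 and 0.035 m and angle between the x axis of thin_grip and the x axis of slot, either way round below 0.26 rad) and (x of middle_grip in the frame of slot between -0.09 and 0.09 m and y of middle_grip in the frame of slot between -0.014 and 0.014 m and z of middle_grip in the frame of slot between 0.042 and 0.062 m and angle between the x axis of middle_grip and the x axis of slot, either way round below 0.26 rad and angle between middle_grip's own z axis and vertical below 0.2 rad)))); the robot touches nothing.
It fails at once if the middle gauge is taken although the thinnest is not home in the slot (distance of middle_grip from where it was at the start of the episode above 0.03 m and not (x of thin_grip in the frame of slot between -0.09 and 0.09 m and y of thin_grip in the frame of slot between -0.02 and 0.02 m and z of thin_grip in the frame of slot between 0.005 and 0.035 m and angle between the x axis of thin_grip and the x axis of slot, either way round below 0.26 rad)).
It fails at once if the thickest gauge is taken from the rack or shoved about (distance of thick_grip from where it was at the start of the episode above 0.03 m).
It also fails if it takes over 62 s, if anything falls off the work surface, if the arm or the gripper's body presses on something with over 40 N, if the wrist force passes 120 N, or if a joint passes its speed limit or range.

## Working session

There is one attempt and no reset: what is moved stays moved. The work goes in short steps, Python scripts to look and compute and a tool call to move; the robot and the scene stay as the last step left them, time stands still between calls to the robot, and variables do not carry over. Pictures are saved under pics/ and viewed, at most 10 in all, crops included, and the job is handed in when it is done.

Besides the shell and the picture viewer there is one more tool, called after "Call:" by a JSON object that holds its "name" and its "arguments". play_rows: Moves the arm, as the interface text tells. Shifts and turns lie within -1 to 1; 1 stands for 0.2 m of shift or pi/2 rad of turn. Its arguments: {"type":"object","properties":{"commands":{"type":"array","items":{"type":"array","items":{"type":"array","items":{"type":"number","minimum":-1,"maximum":1}}}},"grip_force":{"type":"number"}},"required":["commands"]}

```bash
mkdir -p pics
cat > h.py <<'E'
import numpy as np,cv2
from bench import get_obs,viewer,r
from scipy.spatial.transform import Rotation as R
def K(d):
    f=192/np.tan(np.radians(d['fovy'])/2); return f,d['cx'],d['cy']
def proj(d,P,W=None):
    W=d['world_to_cam'] if W is None else W
    P=np.atleast_2d(P); c=(np.c_[P,np.ones(len(P))]@np.array(W).T)[:,:3]
    f,cx,cy=K(d); return np.c_[cx+f*c[:,0]/-c[:,2], cy-f*c[:,1]/-c[:,2]]
def back(d,uv,z,W=None):
    W=np.array(d['world_to_cam'] if W is None else W); M=np.linalg.inv(W); f,cx,cy=K(d)
    v=M[:3,:3]@np.array([(uv[0]-cx)/f,-(uv[1]-cy)/f,-1]); o=M[:3,3]
    return o+v*(z-o[2])/v[2]
def wristW(d,o):
    T=np.eye(4);T[:3,:3]=R.from_rotvec(o['orientation']).as_matrix();T[:3,3]=o['tcp_pos']
    return np.linalg.inv(T@np.array(d['hand_eye']))
def save(d,n): cv2.imwrite('pics/'+n,d['pixels'][:,:,::-1])
E
python3 - <<'E'
from h import *
o=get_obs();print(o['clock'],o['tcp_pos'],o['orientation'],o['joints'])
ims=[]
for n in('top','side'):
    d=viewer.grab_frame(n);print(n,d['fovy'],d['cx'],d['cy'],[k for k in d],np.round(d['world_to_cam'],3).tolist())
    ims.append(d['pixels'])
    for t in('thin_grip','middle_grip','thick_grip'):
        for q in viewer.trace(d,t): print(t,round(q['score'],2),q['rect'])
save({'pixels':ims[0]},'top.png');save({'pixels':ims[1]},'side.png')
E
```

```text
0.0 [0.22034831 0.63739388 0.23033078] [-5.20318091e-01 -3.09803554e+00  2.86642171e-03] [-1.34607634  0.4777961   0.02233575  1.55644564 -0.01149502  1.10931149
 -0.08310347]
top 48.1596251978027 252.51994520416895 188.46345021491967 ['pixels', 'fovy', 'cx', 'cy', 'world_to_cam', 'shot'] [[0.012, -1.0, -0.013, -0.09], [0.994, 0.011, 0.11, -0.516], [-0.11, -0.014, 0.994, -0.932], [0.0, 0.0, 0.0, 1.0]]
thin_grip 0.9 [356.6, 140.7, 382.5, 167.6]
thin_grip 0.75 [305.5, 145.2, 325.0, 170.5]
middle_grip 0.71 [354.9, 228.2, 381.4, 248.8]
middle_grip 0.65 [305.0, 216.1, 326.0, 233.8]
thick_grip 0.59 [303.3, 179.8, 331.5, 200.5]
side 53.740183364536065 246.54185716488945 196.61021724971428 ['pixels', 'fovy', 'cx', 'cy', 'world_to_cam', 'shot'] [[0.896, -0.444, -0.007, -0.5], [0.335, 0.665, 0.668, -0.183], [-0.292, -0.601, 0.744, -0.606], [0.0, 0.0, 0.0, 1.0]]
thin_grip 0.6 [305.5, 231.8, 342.2, 278.0]
thin_grip 0.6 [361.7, 306.2, 397.2, 343.2]
middle_grip 0.87 [234.2, 360.2, 276.5, 384.0]
middle_grip 0.59 [222.6, 273.2, 264.9, 325.9]
thick_grip 0.84 [265.4, 251.2, 310.2, 308.2]
thick_grip 0.44 [156.2, 130.4, 278.4, 201.1]
```

View pics/top.png

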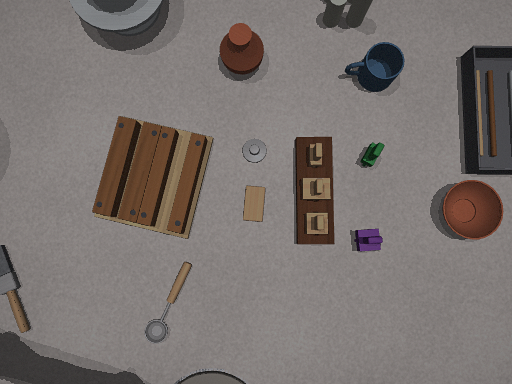

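View pics/side.png

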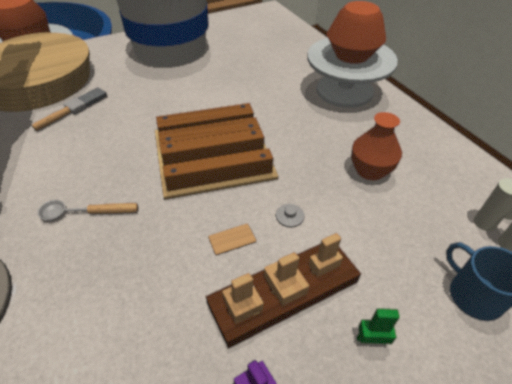

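The side and top views agree. In the top view the wooden gauges are thin (316,154), thick (318,188) and middle (317,224). The look-alikes are green (372,154) and purple (369,240). The near slot is the pale strip around (172,178), and the other slot at (131,168) is to be ignored. I'll check the choice in a close crop.

Run:
```python
from h import *
a=cv2.imread('pics/top.png');s=cv2.imread('pics/side.png')
A=cv2.resize(a[110:250,85:225],None,fx=4,fy=4,interpolation=cv2.INTER_CUBIC)[:, :]
B=cv2.resize(a[130:250,290:340],None,fx=4,fy=4,interpolation=cv2.INTER_CUBIC)
B=cv2.copyMakeBorder(B,0,560-480,0,0,cv2.BORDER_CONSTANT)
cv2.imwrite('pics/crop.png',np.hstack([A,B]))
d=viewer.grab_frame('top')
for uv,z in(((316,148),.11),((320,186),.11),((321,222),.11),((175,180),.056)): print(uv,back(d,uv,z))
```

```text
(316, 148) [ 0.59348199 -0.21515264  0.11      ]
(320, 186) [ 0.51473344 -0.22297252  0.11      ]
(321, 222) [ 0.44148742 -0.22461291  0.11      ]
(175, 180) [0.53093111 0.08458487 0.056     ]
```

View pics/crop.png

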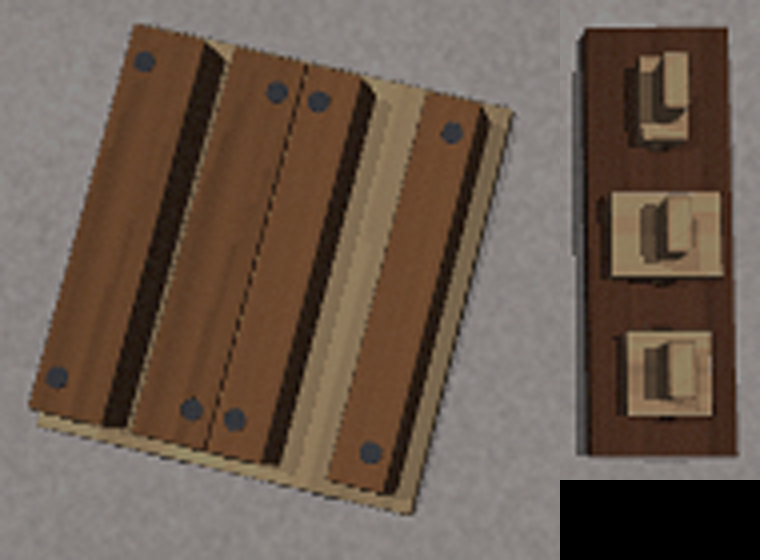

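Thin is the narrow body at the top of the rack (head top at about (319,150)), thick is in the centre and middle is at the bottom. The near slot's gap is about 15 px (roughly 31 mm), centred near (171,179.5).

Run:
```python
from h import *
t=viewer.grab_frame('top');s=viewer.grab_frame('side')
A=back(t,(183.2,131.6),.056);B=back(t,(159.5,227.2),.056)
d=A-B;print(A,B,(A+B)/2,np.linalg.norm(d),np.degrees(np.arctan2(d[1],d[0])))
for n,a,b in(('thin',(319,150),(331,240)),('thick',(319.7,186),(289,259)),('mid',(320.5,222.5),(242,281))):
    for z in(.1,.12): 
        P=back(t,a,z);print(n,z,P.round(3),proj(s,P).round(1),b)
o=get_obs();M=R.from_rotvec(o['orientation']).as_matrix();print(M.round(3))
T=np.array([.59,-.215,.25]);print((M.T@(T-o['tcp_pos'])/.2).round(3), viewer.grab_frame('wrist')['hand_eye'])
```

```text
[0.63876677 0.06989126 0.056     ] [0.4280953  0.11477582 0.056     ] [0.53343104 0.09233354 0.056     ] 0.2153998493557896 -12.0273080923936
thin 0.1 [ 0.591 -0.223  0.1  ] [[331.4 240.9]] (331, 240)
thin 0.12 [ 0.587 -0.22   0.12 ] [[330.2 232.6]] (331, 240)
thick 0.1 [ 0.516 -0.224  0.1  ] [[288.5 260.7]] (289, 259)
thick 0.12 [ 0.514 -0.221  0.12 ] [[287.1 252.1]] (289, 259)
mid 0.1 [ 0.441 -0.225  0.1  ] [[242.2 282.2]] (242, 281)
mid 0.12 [ 0.44  -0.222  0.12 ] [[240.6 273.3]] (242, 281)
[[-0.945  0.327 -0.   ]
 [ 0.327  0.945 -0.   ]
 [ 0.    -0.    -1.   ]]
[-3.14  -3.427 -0.093] [[ 1.71260391e-04  9.50782940e-01  3.09857665e-01  7.93871993e-02]
 [ 9.99999874e-01 -1.68194322e-05 -5.01096982e-04  6.07851723e-04]
 [-4.71222831e-04  3.09857712e-01 -9.50782823e-01 -1.43301753e-01]
 [ 0.00000000e+00  0.00000000e+00  0.00000000e+00  1.00000000e+00]]
```

Call:
{"name": "play_rows", "arguments": {"commands": [[[-0.3, -1, -1, 0, -0.212], [-0.3, -1, -1, 0, -0.212], [-0.3, -1, -1, 0, -0.212], [-0.3, -1, -1, 0, -0.212], [-0.3, -1, -1, 0, -0.212], [-0.3, -1, -1, 0, -0.212], [-0.3, -1, -1, 0, -0.212], [-0.3, -1, -1, 0, -0.212], [-0.3, -1, -1, 0, -0.212], [-0.3, -1, -1, 0, -0.212]]]}}

```text
clock: 1.43
tcp_pos: [0.344, 0.3844, 0.2317]
orientation: [-0.001, 3.141, 0.002]
contact_force: [0.0, 0.5, 0.4]
grip_width: 0.0559
gripper_force: 0.0
```

Call:
{"name": "play_rows", "arguments": {"commands": [[[-0.3, -0.95, -1, 0, 0], [-0.3, -0.95, -1, 0, 0], [-0.3, -0.95, -1, 0, 0], [-0.3, -0.95, -1, 0, 0], [-0.3, -0.95, -1, 0, 0], [-0.3, -0.95, -1, 0, 0], [-0.3, -0.95, -1, 0, 0], [-0.3, -0.95, -1, 0, 0], [-0.3, -0.95, -1, 0, 0], [-0.3, -0.95, -1, 0, 0]]]}}

```text
clock: 2.27
tcp_pos: [0.5335, 0.1861, 0.2309]
orientation: [0.005, -3.141, -0.001]
contact_force: [-0.0, 0.4, 0.1]
grip_width: 0.0555
gripper_force: 0.0
```

Call:
{"name": "play_rows", "arguments": {"commands": [[[-0.3, -0.25, -1, 0, 0], [-0.3, -0.25, -1, 0, 0], [-0.3, -0.25, -1, 0, 0], [-0.3, -0.25, -1, 0, 0], [-0.3, -0.25, -1, 0, 0], [-0.3, -0.25, -1, 0, 0], [-0.3, -0.25, -1, 0, 0], [-0.3, -0.25, -1, 0, 0]]]}}

```text
clock: 2.93
tcp_pos: [0.5841, -0.0134, 0.2311]
orientation: [0.005, -3.141, -0.002]
contact_force: [0.5, 0.7, 0.4]
grip_width: 0.0555
gripper_force: 0.0
```

Call:
{"name": "play_rows", "arguments": {"commands": [[[-0.3, 0, -1, 0, 0], [-0.3, 0, -1, 0, 0], [-0.3, 0, -1, 0, 0], [-0.3, 0, -1, 0, 0], [-0.3, 0, -1, 0, 0], [-0.3, 0, -1, 0, 0], [-0.3, 0, -1, 0, 0], [-0.3, 0, -1, 0, 0]]]}}

```text
clock: 3.6
tcp_pos: [0.5852, -0.2128, 0.2309]
orientation: [0.007, -3.141, -0.003]
contact_force: [-0.1, -0.9, 0.7]
grip_width: 0.0555
gripper_force: 0.0
```

Run:
```python
from h import *
o=get_obs();d=viewer.grab_frame('wrist');save(d,'w1.png');W=wristW(d,o)
im=d['pixels'].copy()
for p in((.591,-.223,.1),(.516,-.224,.1),(.441,-.225,.1)):
    uv=proj(d,p,W)[0];print(uv)
print(o['tcp_pos'])
np.savez('w1.npz',W=W,k=[d['fovy'],d['cx'],d['cy']])
```

```text
[244.23690633 188.29856987]
[242.4700264  107.22283372]
[240.36184351  10.48593778]
[ 0.58517079 -0.21280926  0.23093475]
```

View pics/w1.png

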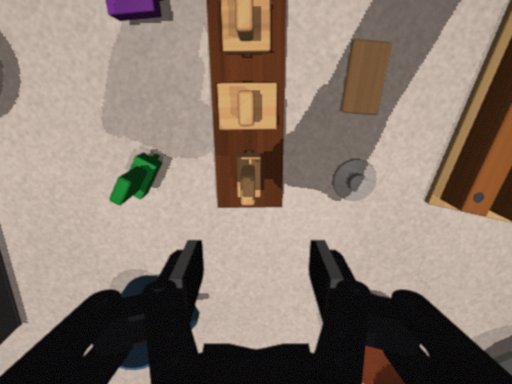

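Run:
```python
import cv2
a=cv2.imread('pics/w1.png')[70:215,205:295]
cv2.imwrite('pics/w1c.png',cv2.resize(a,None,fx=4,fy=4,interpolation=cv2.INTER_CUBIC))
```

```text
(no output)
```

View pics/w1c.png

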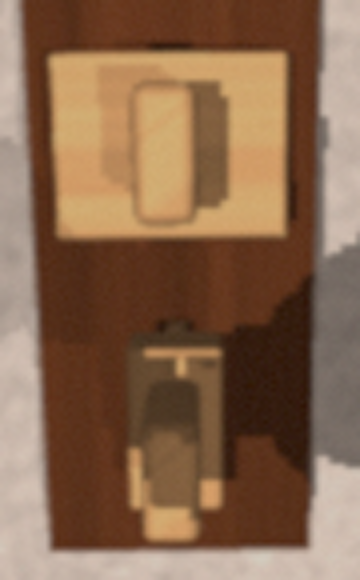

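The top face of thin's head is centred at about (248,191) and lines up with the rack. It isn't turned noticeably from the tool axes.

Run:
```python
from h import *
n=np.load('w1.npz');d=dict(zip(('fovy','cx','cy'),n['k']));W=n['W']
for uv in((248,191.3),(248,177.5),(248,205),(240.8,191),(255,191),(246,108.3)): print(uv,back(d,uv,.1,W).round(4))
```

```text
(248, 191.3) [ 0.594  -0.2194  0.1   ]
(248, 177.5) [ 0.5802 -0.2193  0.1   ]
(248, 205) [ 0.6081 -0.2194  0.1   ]
(240.8, 191) [ 0.5937 -0.2263  0.1   ]
(255, 191) [ 0.5937 -0.2126  0.1   ]
(246, 108.3) [ 0.5169 -0.2209  0.1   ]
```

Call:
{"name": "play_rows", "arguments": {"commands": [[[-0.3, -0.045, -0.033, 0.2, 0], [-0.3, -0.045, -0.033, 0.4, 0], [-0.3, -0.045, -0.033, 0.55, 0], [-0.3, -0.045, -0.033, 0.7, 0], [-0.3, -0.045, -0.033, 0.8, 0], [-0.3, -0.045, -0.033, 0.835, 0], [-0.3, -0.045, -0.033, 0.835, 0], [1, -0.045, -0.033, 0.835, 0], [1, -0.045, -0.033, 0.835, 0], [1, -0.045, -0.033, 0.835, 0], [1, -0.045, -0.033, 0.835, 0], [1, -0.045, -0.033, 0.835, 0]]], "grip_force": 40}}

```text
clock: 4.65
tcp_pos: [0.5944, -0.2226, 0.0657]
orientation: [-0.001, 3.139, 0.0]
contact_force: [0.1, 1.5, 5.8]
grip_width: 0.0134
gripper_force: 42.3
```

Call:
{"name": "play_rows", "arguments": {"commands": [[[1, 0, 0, 0, 0], [1, 0, 0, 0, 0], [1, 0, 0, 0, 0]]]}}

```text
clock: 4.9
tcp_pos: [0.5944, -0.2227, 0.0657]
orientation: [-0.001, 3.139, 0.0]
contact_force: [-0.6, 2.5, 6.7]
grip_width: 0.0133
gripper_force: 42.4
```

Call:
{"name": "play_rows", "arguments": {"commands": [[[1, 0, 0, -0.15, 0], [1, 0, 0, -0.35, 0], [1, 0, 0, -0.5, 0], [1, 0, 0.15, -0.6, 0], [1, 0, 0.35, -0.6, 0], [1, 0, 0.55, -0.6, 0], [1, 0, 0.75, -0.6, 0], [1, 0, 0.95, -0.6, 0], [1, 0, 1, -0.6, 0], [1, 0, 1, -0.6, 0]]]}}

```text
clock: 5.73
tcp_pos: [0.5933, -0.0176, 0.1843]
orientation: [0.012, -3.141, -0.003]
contact_force: [-0.1, 0.2, -0.6]
grip_width: 0.0139
gripper_force: 41.5
```

Call:
{"name": "play_rows", "arguments": {"commands": [[[1, 0.06, 0.2, 0, 0.05], [1, 0.06, 0.4, 0, 0.1], [1, 0.06, 0.52, 0, 0.133], [1, 0.06, 0.52, 0, 0.133], [1, 0.06, 0.52, 0, 0.133], [1, 0.06, 0.52, 0, 0.133]]]}}

```text
clock: 6.23
tcp_pos: [0.5815, 0.0788, 0.1844]
orientation: [0.33, 3.124, -0.002]
contact_force: [0.0, 0.1, -0.7]
grip_width: 0.0139
gripper_force: 41.5
```

Run:
```python
from h import *
o=get_obs();d=viewer.grab_frame('wrist');save(d,'w2.png');W=wristW(d,o)
print(o['tcp_pos'],o['orientation'],o['grip_width'])
np.savez('w2.npz',W=W,k=[d['fovy'],d['cx'],d['cy']])
for p in([0.6388,0.0699,.056],[0.4281,0.1148,.056],[.4844,.1025,.056]): print(proj(d,p,W))
```

```text
[0.58146776 0.07884183 0.1844122 ] [ 3.29617490e-01  3.12389025e+00 -1.92731566e-03] 0.013854395482928474
[[258.43655753 238.5083893 ]]
[[259.14891707  -9.62563833]]
[[258.57068928  69.65535394]]
```

View pics/w2.png

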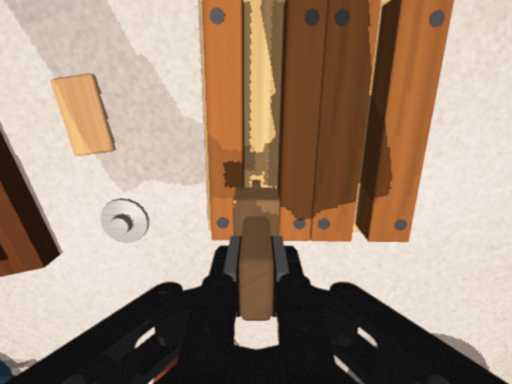

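Run:
```python
from h import *
n=np.load('w2.npz');d=dict(zip(('fovy','cx','cy'),n['k']));W=n['W']
a=cv2.imread('pics/w2.png')
cv2.imwrite('pics/w2c.png',cv2.resize(a[0:250,195:295],None,fx=6,fy=2.4,interpolation=cv2.INTER_CUBIC))
for uv in((246,20),(285,20),(243,150),(282,150),(262,241)): print(uv,back(d,uv,.056,W).round(4))
```

```text
(246, 20) [0.446  0.1002 0.056 ]
(285, 20) [0.4526 0.1309 0.056 ]
(243, 150) [0.5481 0.0745 0.056 ]
(282, 150) [0.5556 0.1094 0.056 ]
(262, 241) [0.6423 0.0728 0.056 ]
```

View pics/w2c.png

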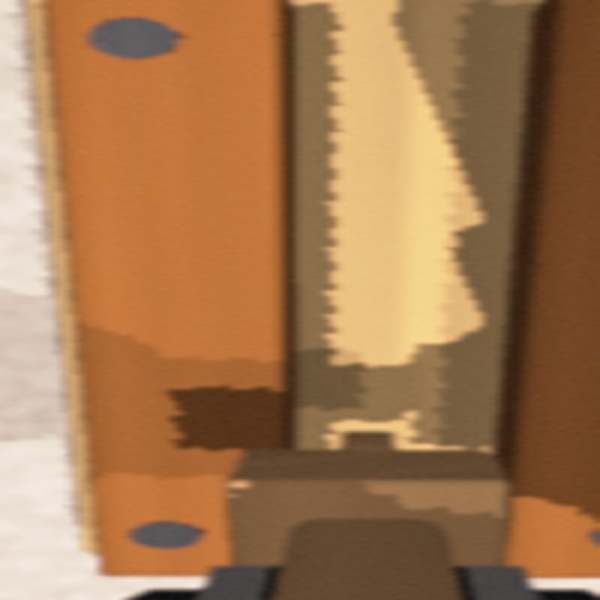

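Run:
```python
from h import *
n=np.load('w2.npz');d=dict(zip(('fovy','cx','cy'),n['k']));W=n['W']
P=[back(d,uv,.056,W) for uv in((242.5,0),(287,0),(243,150),(281.3,150))]
a=(P[0]+P[1])/2;b=(P[2]+P[3])/2;u=(b-a)/np.linalg.norm(b-a)
print(np.degrees(np.arctan2(u[1],u[0])))
c12=np.array([.9781,-.2079,0]);nn=np.array([.2079,.9781,0])
print('widths',(P[1]-P[0])@nn,(P[3]-P[2])@nn)
print('offset n', a@nn,b@nn,'top-cam',np.array([.5334,.0923,0])@nn,'tcp',np.array(get_obs()['tcp_pos'])@nn)
# end row 241
e=back(d,(262,241),.056,W);print('end along',e@c12,'tcp along',get_obs()['tcp_pos']@c12)
```

```text
-12.648088371716428
widths 0.0351856431086613 0.0350305736243749
offset n 0.20573424557019943 0.20438564282419558 top-cam 0.20117248999999998 tcp 0.19756804012879328
end along 0.6130682325603393 tcp along 0.5524473580752051
```

Slot width is about 35 mm. The wrist camera reads about 3 mm high in y, because the grasp landed where the top camera said, so I'll use midline n = 0.2015.

Call:
{"name": "play_rows", "arguments": {"commands": [[[1, 0, 0.02, 0.1, 0], [1, 0, 0.02, 0.25, 0], [1, 0, 0.02, 0.35, 0], [1, 0, 0.02, 0.42, 0], [1, 0, 0.02, 0.42, 0], [1, 0, 0.02, 0.45, 0], [1, 0, 0.02, 0.48, 0], [1, 0, 0.02, 0.51, 0], [1, 0, 0.02, 0.51, 0]]]}}

```text
clock: 7.03
tcp_pos: [0.5819, 0.0847, 0.0818]
orientation: [-0.328, -3.124, 0.0]
contact_force: [0.1, -0.6, -0.7]
grip_width: 0.0136
gripper_force: 41.5
```

Call:
{"name": "play_rows", "arguments": {"commands": [[[1, 0, 0, 0.03, 0], [1, 0, 0, 0.055, 0], [1, 0, 0, 0.055, 0], [1, 0, 0, 0.055, 0]]]}}

```text
clock: 7.37
tcp_pos: [0.5819, 0.085, 0.071]
orientation: [-0.327, -3.124, 0.0]
contact_force: [-0.3, -0.0, -0.1]
grip_width: 0.0138
gripper_force: 41.5
```

Call:
{"name": "play_rows", "arguments": {"commands": [[[0.2, 0, 0, 0, 0], [0.1, 0, 0, 0, 0], [0, 0, 0, 0, 0], [-0.3, 0, 0, 0, 0], [-0.3, 0, 0, 0, 0], [-0.3, 0, 0, -0.1, 0], [-0.3, 0, 0, -0.3, 0], [-0.3, 0, 0, -0.5, 0], [-0.3, 0, 0, -0.65, 0], [-0.3, 0, 0, -0.65, 0]]]}}

```text
clock: 8.2
tcp_pos: [0.5861, 0.0853, 0.2082]
orientation: [0.327, 3.114, 0.007]
contact_force: [1.0, -0.2, 0.6]
grip_width: 0.0555
gripper_force: 0.0
```

Run:
```python
from h import *
o=get_obs();d=viewer.grab_frame('side');save(d,'s2.png')
print(o['tcp_pos'],o['orientation'],o['grip_width'])
c=np.array([.582,.0824,0])
for h in(.025,.05,.076): print(h,proj(d,c+[0,0,.056+h]))
x=cv2.resize(d['pixels'][80:220,130:310,::-1],None,fx=4,fy=4,interpolation=cv2.INTER_CUBIC);cv2.imwrite('pics/s2c.png',x)
M=R.from_rotvec(o['orientation']).as_matrix();print((M.T@(np.array([.441,-.224,o['tcp_pos'][2]])-o['tcp_pos'])/.2).round(3))
```

```text
[0.58607067 0.08528758 0.20823549] [0.32716128 3.11380155 0.00677288] 0.055467424043944856
0.025 [[238.62519834 137.09352603]]
0.05 [[238.34117003 127.13658639]]
0.076 [[238.03036988 116.24112916]]
[ 0.388 -1.663 -0.013]
```

View pics/s2c.png

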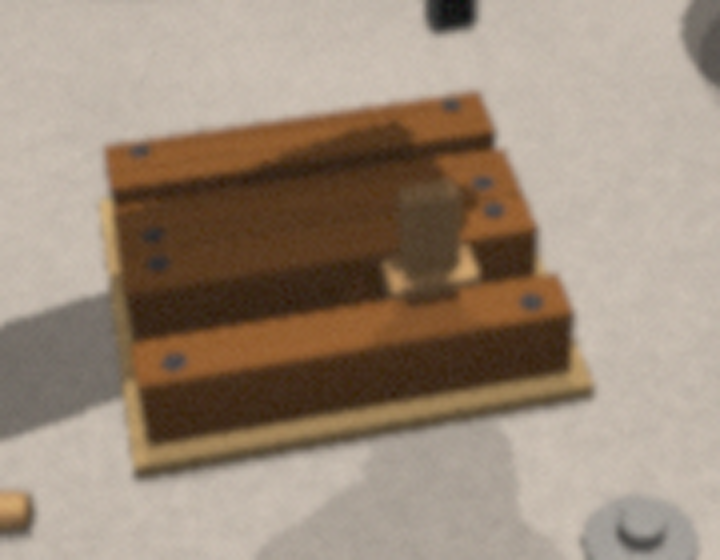

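Thin is home: its body is flush with the rails, and its head top at (238,127) fits the value for a 25 mm grip height. The slot is wider than thin, so I'll try middle next.

Call:
{"name": "play_rows", "arguments": {"commands": [[[-0.3, 0.05, -0.2, 0, -0.03], [-0.3, 0.1, -0.4, 0, -0.06], [-0.3, 0.15, -0.6, 0, -0.1], [-0.3, 0.18, -0.8, 0, -0.133], [-0.3, 0.2, -0.9, 0, -0.133], [-0.3, 0.2, -0.9, 0, -0.133], [-0.3, 0.2, -0.9, 0, -0.133]]]}}

```text
clock: 8.83
tcp_pos: [0.5046, -0.084, 0.2006]
orientation: [-0.005, -3.14, -0.0]
contact_force: [0.4, 1.0, -0.1]
grip_width: 0.0555
gripper_force: 0.0
```

Run:
```python
from h import *
o=get_obs();M=R.from_rotvec(o['orientation']).as_matrix();print(o['tcp_pos'],o['orientation'],(M.T@(np.array([.441,-.224,.2])-o['tcp_pos'])/.2).round(3))
```

```text
[ 0.50460675 -0.08395111  0.20055461] [-4.81809612e-03 -3.14024980e+00 -2.70635619e-04] [ 0.316 -0.701  0.003]
```

Call:
{"name": "play_rows", "arguments": {"commands": [[[-0.3, 0.1, -0.2, 0, 0], [-0.3, 0.2, -0.4, 0, 0], [-0.3, 0.3, -0.6, 0, 0], [-0.3, 0.315, -0.7, 0, 0], [-0.3, 0.315, -0.7, 0, 0], [-0.3, 0.315, -0.7, 0, 0]]]}}

```text
clock: 9.33
tcp_pos: [0.4428, -0.2229, 0.2008]
orientation: [-0.002, -3.141, -0.0]
contact_force: [1.1, 0.3, -0.2]
grip_width: 0.0555
gripper_force: 0.0
```

Run:
```python
from h import *
o=get_obs();d=viewer.grab_frame('wrist');W=wristW(d,o);save(d,'w3.png')
print(o['tcp_pos'],o['orientation'])
uv=proj(d,(.441,-.224,.1),W)[0];print(uv,[proj(d,p,W)[0].round(1) for p in((.516,-.223,.1),(.426,-.231,.1),(.456,-.217,.1))])
x0,y0=int(uv[0])-75,max(0,int(uv[1])-90);print(x0,y0)
cv2.imwrite('pics/w3c.png',cv2.resize(d['pixels'][y0:y0+145,x0:x0+150,::-1],None,fx=4,fy=4,interpolation=cv2.INTER_CUBIC))
np.savez('w3.npz',W=W,k=[d['fovy'],d['cx'],d['cy']])
```

```text
[ 0.44283293 -0.22292838  0.20084157] [-2.20127836e-03 -3.14113580e+00 -2.40490421e-04]
[253.78021131 190.21962929] [array([255.1, 266.6]), array([245.4, 173.3]), array([261.9, 206.6])]
178 100
```

View pics/w3c.png

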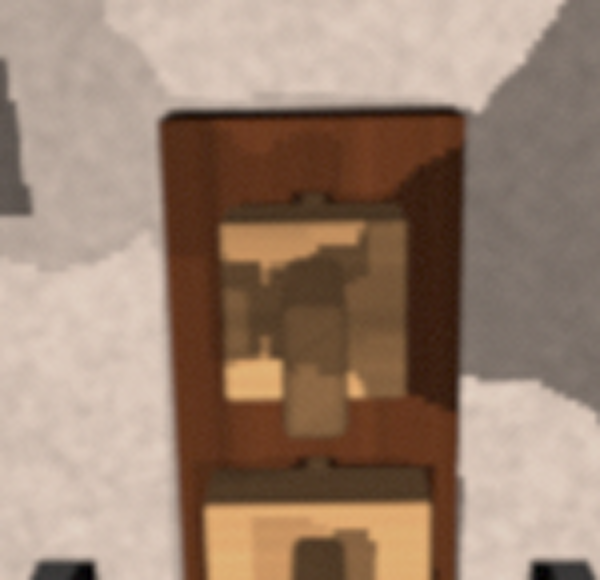

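The middle gauge's head top is centred at about (257,193), in line with the fingers. Descending to grip it.

Call:
{"name": "play_rows", "arguments": {"commands": [[[-0.3, -0.005, -0.004, 0.2, 0], [-0.3, -0.005, -0.004, 0.4, 0], [-0.3, -0.005, -0.004, 0.55, 0], [-0.3, -0.005, -0.004, 0.65, 0], [-0.3, -0.005, -0.004, 0.68, 0], [-0.3, -0.005, -0.004, 0.68, 0], [1, -0.005, -0.004, 0.68, 0], [1, -0.005, -0.004, 0.68, 0], [1, -0.005, -0.004, 0.68, 0], [1, -0.005, -0.004, 0.68, 0], [1, -0.005, -0.004, 0.68, 0], [1, -0.005, -0.004, 0.68, 0]]]}}

```text
clock: 10.38
tcp_pos: [0.4447, -0.2238, 0.0664]
orientation: [-0.0, 3.139, -0.0]
contact_force: [-0.9, 1.7, 7.5]
grip_width: 0.0134
gripper_force: 43.1
```

Call:
{"name": "play_rows", "arguments": {"commands": [[[1, 0, 0, 0, 0], [1, 0, 0, -0.1, 0], [1, 0, 0, -0.25, 0], [1, 0, 0, -0.45, 0], [1, 0, 0, -0.6, 0], [1, 0, 0, -0.7, 0], [1, 0, 0, -0.7, 0], [1, 0, 0, -0.7, 0]]]}}

```text
clock: 11.05
tcp_pos: [0.4442, -0.2238, 0.2063]
orientation: [-0.0, 3.139, -0.0]
contact_force: [-0.3, -1.0, -0.6]
grip_width: 0.0137
gripper_force: 41.9
```

Run:
```python
from h import *
o=get_obs();M=R.from_rotvec(o['orientation']).as_matrix();c=np.array([.9781,-.2079]);n=np.array([.2079,.9781])
t=c*.4525+n*.2025
print(o['tcp_pos'],t,(M.T@(np.array([*t,o['tcp_pos'][2]])-o['tcp_pos'])/.2).round(3))
```

```text
[ 0.44422127 -0.22378584  0.20633574] [0.48469   0.1039905] [-0.203  1.639  0.   ]
```

Call:
{"name": "play_rows", "arguments": {"commands": [[[1, -0.05, 0.2, 0, 0], [1, -0.1, 0.4, 0, 0], [1, -0.15, 0.6, 0, 0], [1, -0.2, 0.8, 0, 0], [1, -0.2, 1, 0, 0], [1, -0.2, 1, 0, 0], [1, -0.2, 1, 0, 0]]]}}

```text
clock: 11.63
tcp_pos: [0.4826, -0.021, 0.2036]
orientation: [0.009, -3.138, -0.0]
contact_force: [-0.3, -0.5, -0.5]
grip_width: 0.0135
gripper_force: 41.9
```

Call:
{"name": "play_rows", "arguments": {"commands": [[[1, 0, 0.2, 0, 0.05], [1, 0, 0.4, 0, 0.1], [1, 0, 0.55, 0, 0.133], [1, 0, 0.64, 0, 0.133], [1, 0, 0.64, 0, 0.133], [1, 0, 0.64, 0, 0.133], [1, 0, 0.64, 0, 0.133]]]}}

```text
clock: 12.22
tcp_pos: [0.4833, 0.102, 0.2045]
orientation: [-0.331, -3.123, 0.002]
contact_force: [-0.2, -0.9, -0.6]
grip_width: 0.0137
gripper_force: 41.8
```

Run:
```python
from h import *
o=get_obs();M=R.from_rotvec(o['orientation']).as_matrix();c=np.array([.9781,-.2079]);n=np.array([.2079,.9781])
t=c*.4525+n*.2025
print(o['tcp_pos'],o['orientation'],(M.T@(np.array([*t,o['tcp_pos'][2]])-o['tcp_pos'])/.2).round(3))
```

```text
[0.48328441 0.10202938 0.2045072 ] [-3.31153933e-01 -3.12274886e+00  2.44747169e-03] [-0.005  0.011 -0.   ]
```

Call:
{"name": "play_rows", "arguments": {"commands": [[[1, 0, 0.008, 0.1, 0], [1, 0, 0.008, 0.25, 0], [1, 0, 0.008, 0.37, 0], [1, 0, 0.008, 0.44, 0], [1, 0, 0.008, 0.48, 0], [1, 0, 0.008, 0.5, 0], [1, 0, 0.008, 0.52, 0], [1, 0, 0.008, 0.53, 0], [1, 0, 0.008, 0.53, 0], [1, 0, 0.008, 0.53, 0]]]}}

```text
clock: 13.05
tcp_pos: [0.4844, 0.106, 0.0999]
orientation: [0.327, 3.123, 0.001]
contact_force: [0.2, 0.4, -1.5]
grip_width: 0.0135
gripper_force: 42.0
```

Call:
{"name": "play_rows", "arguments": {"commands": [[[1, 0, 0, 0.01, 0], [1, 0, 0, 0.02, 0], [1, 0, 0, 0.03, 0], [1, 0, 0, 0.03, 0], [1, 0, 0, 0.03, 0]]]}}

```text
clock: 13.47
tcp_pos: [0.4838, 0.1059, 0.0932]
orientation: [-0.327, -3.124, 0.0]
contact_force: [-0.1, -0.1, -0.3]
grip_width: 0.0137
gripper_force: 42.0
```

Call:
{"name": "play_rows", "arguments": {"commands": [[[1, 0, 0, 0.01, 0], [1, 0, 0, 0.02, 0], [1, 0, 0, 0.02, 0], [1, 0, 0, 0.02, 0]]]}}

```text
clock: 13.8
tcp_pos: [0.4845, 0.1061, 0.0922]
orientation: [0.328, 3.124, 0.003]
contact_force: [-11.6, -1.3, 35.6]
grip_width: 0.0137
gripper_force: 47.3
```

It binds: it stopped at z = 0.092 with 36 N upward. I'll ease off, release and retreat.

Call:
{"name": "play_rows", "arguments": {"commands": [[[1, 0, 0, -0.01, 0], [1, 0, 0, -0.018, 0], [1, 0, 0, -0.018, 0], [1, 0, 0, -0.018, 0]]]}}

```text
clock: 14.13
tcp_pos: [0.4839, 0.1059, 0.0927]
orientation: [-0.327, -3.124, 0.0]
contact_force: [0.2, -0.8, -0.7]
grip_width: 0.0136
gripper_force: 41.9
```

Call:
{"name": "play_rows", "arguments": {"commands": [[[0.4, 0, 0, 0, 0], [0.2, 0, 0, 0, 0], [0, 0, 0, 0, 0], [-0.3, 0, 0, 0, 0], [-0.3, 0, 0, 0, 0], [-0.3, 0, 0, -0.1, 0], [-0.3, 0, 0, -0.3, 0], [-0.3, 0, 0, -0.5, 0], [-0.3, 0, 0, -0.7, 0], [-0.3, 0, 0, -0.7, 0], [-0.3, 0, 0, -0.7, 0]]]}}

```text
clock: 15.05
tcp_pos: [0.4855, 0.1064, 0.2354]
orientation: [0.327, 3.12, 0.005]
contact_force: [-0.8, 0.2, 0.9]
grip_width: 0.0553
gripper_force: 0.0
```

Run:
```python
from h import *
o=get_obs();d=viewer.grab_frame('side')
print(o['tcp_pos'],o['contact_force'])
c=np.array([.4845,.1045,0])
for h in(.05,.076): print(h,proj(d,c+[0,0,.056+h]))
cv2.imwrite('pics/s3c.png',cv2.resize(d['pixels'][80:220,130:310,::-1],None,fx=4,fy=4,interpolation=cv2.INTER_CUBIC))
```

```text
[0.4854961  0.10644546 0.23544354] [-0.83821577  0.16511451  0.87032809]
0.05 [[187.83957887 134.98741587]]
0.076 [[186.15025613 124.07244326]]
```

View pics/s3c.png

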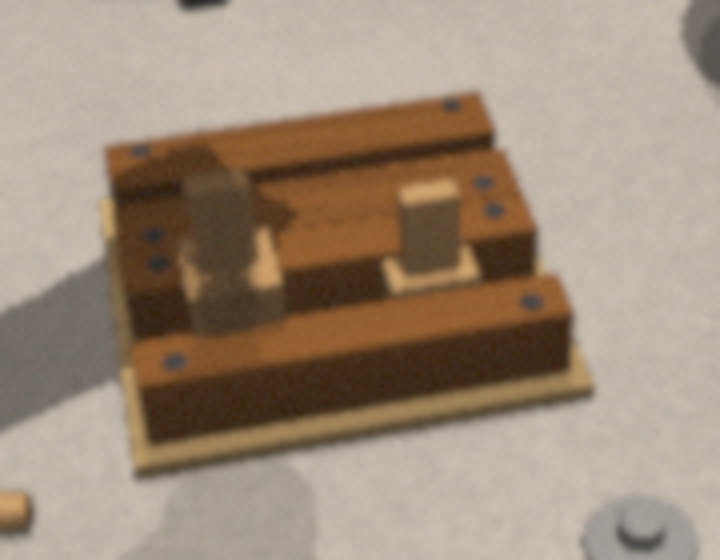

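Middle stands upright on the rails, with its head top at (185,124), where the binding height puts it. Thin is still home beside it.

```bash
python3 -c "
from bench import r
print(r.hand_in())"
```

```text
the job is handed in; nothing more can be done
None
```

The job is handed in: thin dropped fully home and middle bound, so the jig is set between 26 and 46 mm (about 35 mm by camera); middle stands upright on the rails and thick was left in the rack, but no verdict was returned.

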